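# Unbox the slot car and park it in the pit garage

## Robot

A 6-joint arm with a two-finger parallel gripper is mounted at the origin on the work surface. World frame = base frame: x ahead of the robot, y to its left, z up, the work surface at z = 0. Lengths are in m, angles in rad, forces in N, time in s.
With the tool pointing down it reaches from about 0.275 to 0.725 m from the base axis. Payload 5.6 kg.
Tool frame: the origin (TCP) lies between the finger pads, 19 mm behind the fingertips; this is the grasp point; z points along the fingers, y is the line along which they close (so a half turn about z gives the same grasp; the last joint's range is limited). The gripper opens to 85 mm and grips with 20 to 120 N. Pads are 22 mm wide; open, the fingers measure 114 mm over their backs; the gripper's body (76 mm by 85 mm) begins 54 mm behind the grasp point. The pads swing forward as they close: fully open they stand 13 mm farther back than shut.
Start: joints at [1.502, 0.255, 0.108, 0, -1.424, -0.285], TCP at [0.191, 0.516, 0.25] pointing down, gripper open.
Joint ranges: [-2.95, 2.95], [-1.21, 1.97], [-1.09, 1.5], [-2.87, 1.71], [-2.94, -0.07], [-3.05, 3.05]. Speed limits (rad/s): [2.57, 2.57, 3.14, 3.14, 3.14, 3.14].

## Interface

Orientations are given as a unit quaternion [w, x, y, z].
In Python, from station import manip, vision gives the robot as it stands.
- The arm moves only by the tool move_arm, never from a script. Its argument "steps" is a list of rows, each an object of numbers: "x", "y", "z": the shift along the tool's x, y, z each as a share of 20 cm, from -1 to 1; "spin": the turn about the tool's z as a share of pi rad, from -1 to 1; "fingers": the opening, from 0 (shut) to 1 (fully open). In form: [{"x": .., "y": .., "z": .., "spin": .., "fingers": ..}, ...]. A call has exactly 8 rows; each row is the pose to reach, as a shift and turn from the pose commanded when the call began, along the tool's axes at that moment, turning the shorter way round; what a row does not reach only later rows make up. A row lasts 1/10 s, in which the tool goes at most 50 mm and 8.59 degrees, less where a joint would pass 70% of its speed; a pose out of reach is approached as far as the arm can. A call with a number of a shift or a turn outside -1 to 1 is refused whole. A call with a gripper value outside its range is refused whole. The fingers move at their own pace and stop on an object; "squeeze" is the grip in N (left out, the last holds). Time passes only in rows, so rows that repeat a pose let the fingers close, or fill a call up. It gives the time, the measured TCP pose, the force, the opening and the grip force at its end, in the units of the state.
- manip.read_state(): the state, without advancing time (a new reading comes with each control period).
- vision.camera(name): name is "scene" or "side" or "wrist"; returns the picture (420x560x3 uint8, red, green, blue); there is no depth.
- vision.camera_info(name): a dict with "fx", "fy", "cx", "cy" (pixels), "k1" (the pictures are not rectified: a ray, as slopes to the right and down, at radius r is drawn at 1 + k1 r^2 times it, then the intrinsics apply), "pose" (4x4, takes a point from camera to world coordinates); the wrist camera has in their place "tool_from_camera" (4x4, takes a point from camera to tool coordinates, whose origin is the TCP and whose axes are the flange's). Camera axes: x right, y up, looking along -z (the intrinsics and any distortion apply to the point x, -y, -z); pixel columns grow to the right and rows downward; lengths in m; the calibration is good to about 2 mm. A picture is of the moment at which its call begins: read the wrist's pose just before it. camera_info takes no time and is no camera call.
- manip.finish_job(): hands the job in; it is judged then, once.
Trained networks look in the newest picture that a camera, given by its name, has taken for a name from the list of things; names that differ only in an ending like _2 or _b are one class to them, and where a whole thing is asked for, a point or a joint stands for the part that bears it (a point fixed in the world has none). Each returns a list of dicts, best first, with "confidence" (0 to 1); they miss things now and then, are a little off and sometimes report something else, mostly with a low value. They report only what shows in the picture. A call takes as long as a camera call.
- vision.trace(thing, camera): "region" (420x560 bool, what is visible of it) and "centre" ([column, row] in pixels, amid what is visible of it).
The state is a dict: "time_s": time; "q": joint angles; "joint_vel": joint speeds; "joint_torque": joint torques, N m; "position": TCP position; "ee_rot": TCP orientation; "force": force on the tool from outside, world axes, zero at the start; "torque": the same for the moment, N m; "gripper_width": finger opening in m; "grip_force": force on a finger pad.
Only numpy, scipy, OpenCV 4.12 (cv2) and the standard library are available. Lean on these libraries where they do the work, as an engineer would, in place of code of your own. Each camera call takes 0.05 s, during which the arm holds its last target. There are 200 camera calls.

## Task

Fold both flaps of the small carton well back past upright, lift the model car out and set it down on its wheels on the bench, letting go of it. Then take it again by its tail and slide it nose first into the pit garage until the nose is at the back wall, and let go; leave the flaps open, keep the car upright throughout and leave the jar, the screwdriver and the tyre where they are.

Things in the scene. Friction and masses are not known exactly. Their poses are not given: they have to be found in the camera images.
- carton: Cardboard carton fixed to the bench, outside 158 (x) by 144 mm (y), rim 70 mm high, walls 4 mm. Origin: centre of its underside; x along the car and the flap hinges. The car stands on a pad 16 mm above the bench. Blocks in the four inside corners (42 x 36 mm, tops at 48) flank nose and tail, so it can be gripped only over its middle, in the free window |x| < 33 mm, 136 wide in y.
- flap_left (a joint): Flap hinged on the carton's +y rim (y = 72 mm, z = 70 mm), 154 mm long, 46 mm from hinge to free edge, 4 mm thick. Radians: 0 = shut flat, 1.57 upright, 2.9 limit, folded outward almost level. Starts ajar, 0.5 to 0.95. Lift the edge as you push it out: a level push on a low flap jams. It stays where it is left. Between the two free edges is a slot over 52 mm wide.
- flap_right (a joint): The same flap on the carton's -y rim (y = -72 mm, z = 70 mm); same values.
- flap_left_edge (a point): Middle of the left flap's free edge.
- flap_right_edge (a point): Middle of the right flap's free edge.
- car: White model racing car with black cabin and tail wing, 135 mm long (x), 56 mm wide (y), 38 mm high, about 110 g; its flat sides run from 7 to 25 mm above its wheels' underside. Origin: under its middle, at the wheels' underside; x points to the nose, z up. Starts in the carton, nose towards the carton's +x.
- car_nose (a point): Front end of the car, 67.5 mm ahead of its origin, 16 mm up.
- car_tail (a point): Rear end of the car (the end with the black wing), 67.5 mm behind its origin, 16 mm up.
- garage: Plywood pit garage fixed to the bench, open only at its front, no floor. Origin: middle of the mouth at bench height; x runs into the bay. Inside (mm) 74 wide (y), 46 high, 90 deep (x); side walls 6 thick, roof top at 50, two grey strips on it to 54; back wall 5 thick. The last 45 mm of a parked car stick out of the mouth.
- garage_back (a point): Foot of the inside of the back wall, 90 mm from the mouth along the garage's x.
- paint_jar: Small paint jar, 30 mm across, 45 mm high; bystander. Origin: centre of its underside.
- screwdriver: Screwdriver lying on the bench, 150 mm long; bystander. Its x runs along it.
- tyre: Black rubber tyre lying flat, 32 mm across, 12 mm high; bystander. Origin: centre of its underside.

How it is judged:
On the way, in this order (a step that is already met when the one before it is completed fails the run):
1. both flaps folded back past upright (over 100 degrees open), the car still in the carton (value of joint each of flap_left, flap_right above 1.75 rad and horizontal distance between car and carton below 0.03 m and height (world z) of car below 0.03 m), for 0.2 s.
2. the car lifted out of the carton by the gripper (its wheels more than 65 mm above the bench) (height (world z) of car above 0.065 m and contact force between the fingers and car above 0.5 N), for 0.1 s.
3. the car stands on its wheels on the bench outside the carton, untouched by the gripper and at rest, not yet parked (height (world z) of car below 0.006 m and horizontal distance between car and carton above 0.1 m and angle between car's own z axis and vertical below 0.1 rad and contact force between the fingers and car below 0.05 N and linear speed of car below 0.02 m/s and not (x of car_nose in the frame of garage above 0.06 m and horizontal distance between car_nose and garage_back below 0.05 m)), for 0.2 s.
4. the car taken by its tail: the fingers bear on it with the TCP at least 30 mm behind its middle (contact force between the fingers and car above 0.5 N and x of the grasp point in the frame of car below -0.03 m), for 0.1 s.
At the end, for the whole second after the job is handed in: The car stands at rest on its wheels in the garage bay, nose first, its nose within 15 mm of the back wall and within 20 mm of the bay's centre line, in line with the bay within 0.2 rad; both flaps still more than 1.75 rad (100 degrees) open (value of joint each of flap_left, flap_right above 1.75 rad and x of car_nose in the frame of garage between 0.075 and 0.095 m and y of car_nose in the frame of garage between -0.02 and 0.02 m and angle between the x axis of car and the x axis of garage, either way round below 0.2 rad and height (world z) of car below 0.006 m and angle between car's own z axis and vertical below 0.1 rad and linear speed of car below 0.02 m/s); the robot touches nothing.
It fails at once if the paint jar is moved more than 25 mm (distance of paint_jar from where it was at the start of the episode above 0.025 m).
It fails at once if the screwdriver is moved more than 25 mm (distance of screwdriver from where it was at the start of the episode above 0.025 m).
It fails at once if the tyre is moved more than 25 mm (distance of tyre from where it was at the start of the episode above 0.025 m).
It fails at once if the car is tipped more than 0.8 rad from upright (angle between car's own z axis and vertical above 0.8 rad).
It also fails if it takes over 66 s, if anything falls off the work surface, if the arm or the gripper's body presses on something with over 40 N, if the wrist force passes 120 N, or if a joint passes its speed limit or range.

## Working session

There is one attempt and no reset: what is moved stays moved. The work goes in short steps, Python scripts to look and compute and a tool call to move; the robot and the scene stay as the last step left them, time stands still between calls to the robot, and variables do not carry over. Pictures are saved under pics/ and viewed, at most 10 in all, crops included, and the job is handed in when it is done.

Besides the shell and the picture viewer there is one more tool, called after "Call:" by a JSON object that holds its "fn" and its "kwargs", one argument or row to a line. move_arm: Moves the arm, as the interface text tells. Shift numbers are shares of 20 cm and turn numbers shares of pi rad, none past 1 either way. Its arguments: {"type":"object","properties":{"steps":{"type":"array","items":{"type":"object","properties":{"x":{"type":"number"},"y":{"type":"number"},"z":{"type":"number"},"spin":{"type":"number"},"fingers":{"type":"number"}}}},"squeeze":{"type":"number"}},"required":["steps"]}

```bash
ls; mkdir -p pics; cat > h.py <<'E'
import numpy as np, cv2, json
from station import manip, vision
def snap(n,f=None):
    im=np.asarray(vision.camera(n)); 
    if f: cv2.imwrite('pics/'+f,im[:,:,::-1])
    return im
E
python3 - <<'E'
from h import *
s=manip.read_state(); print({k:np.round(v,3).tolist() for k,v in s.items()})
a=snap('scene');b=snap('side')
cv2.imwrite('pics/a.png',a[:,:,::-1]);cv2.imwrite('pics/b.png',b[:,:,::-1])
for n in('scene','side','wrist'):print(n,vision.camera_info(n))
for n in('scene','side'):
  for t in('carton','flap_left','flap_right','car','garage','paint_jar','screwdriver','tyre'):
    r=vision.trace(t,n); print(n,t,[(round(x['confidence'],2),np.round(x['centre']).tolist(),int(np.sum(x['region']))) for x in r[:3]])
E
```

```text
pics
{'time_s': 0.0, 'q': [1.502, 0.256, 0.107, -0.001, -1.424, -0.285], 'joint_vel': [0.001, -0.0, -0.001, 0.002, -0.001, 0.001], 'joint_torque': [-0.0, -38.663, 23.794, 5.365, -0.006, 0.0], 'position': [0.19, 0.516, 0.249], 'ee_rot': [0.001, 0.984, -0.176, -0.0], 'force': [0.928, -0.179, 0.429], 'torque': [-0.009, 0.042, 0.021], 'grip_force': 0.0, 'gripper_width': 0.086}
scene {'fx': 390.5195126079076, 'fy': 390.5195126079076, 'cx': 277.9302414808378, 'cy': 208.31681362042033, 'k1': -0.013008765738370454, 'pose': array([[-8.49964589e-01, -4.02796545e-01,  3.39580831e-01,
         9.11855606e-01],
       [ 5.26839640e-01, -6.50376872e-01,  5.47220173e-01,
         4.50275857e-01],
       [ 4.37123884e-04,  6.44022412e-01,  7.65006498e-01,
         7.16226053e-01],
       [ 0.00000000e+00,  0.00000000e+00,  0.00000000e+00,
         1.00000000e+00]])}
side {'fx': 419.1186130327055, 'fy': 419.1186130327055, 'cx': 279.2378433318539, 'cy': 215.73866224390406, 'k1': -0.11261059354277628, 'pose': array([[-0.97286189,  0.14274821, -0.18210626,  0.43840026],
       [-0.23011189, -0.51438084,
[... 719 characters left out ...]
[284.0, 154.0], 1027)]
scene flap_right [(0.73, [248.0, 138.0], 362)]
scene car [(0.58, [259.0, 157.0], 394)]
scene garage [(0.56, [329.0, 281.0], 2566)]
scene paint_jar [(0.66, [246.0, 244.0], 271)]
scene screwdriver [(0.78, [195.0, 258.0], 514), (0.24, [353.0, 208.0], 135)]
scene tyre [(0.57, [353.0, 208.0], 122), (0.33, [246.0, 244.0], 274)]
side carton [(0.88, [310.0, 186.0], 4625)]
side flap_left [(0.66, [319.0, 176.0], 1515), (0.42, [228.0, 288.0], 3696)]
side flap_right []
side car []
side garage [(0.96, [227.0, 287.0], 3709), (0.28, [352.0, 266.0], 224)]
side paint_jar [(0.86, [210.0, 226.0], 379)]
side screwdriver [(0.93, [170.0, 212.0], 511)]
side tyre [(0.74, [354.0, 264.0], 224)]
```

```bash
python3 - <<'E'
import cv2,numpy as np
a=cv2.imread('pics/a.png');b=cv2.imread('pics/b.png')
cv2.imwrite('pics/a2.png',cv2.resize(a[100:340,150:410],(650,600),interpolation=cv2.INTER_CUBIC))
cv2.imwrite('pics/b2.png',cv2.resize(b[110:350,130:410],(700,600),interpolation=cv2.INTER_CUBIC))
E
```

```text
(no output)
```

View pics/a2.png

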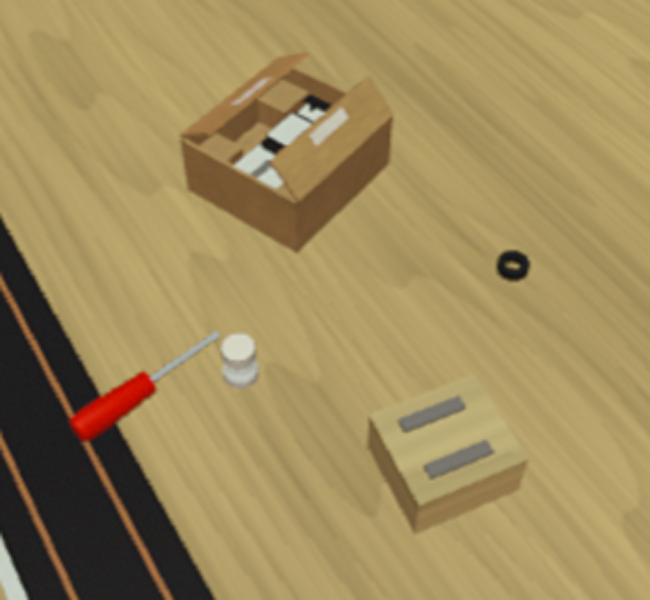

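View pics/b2.png

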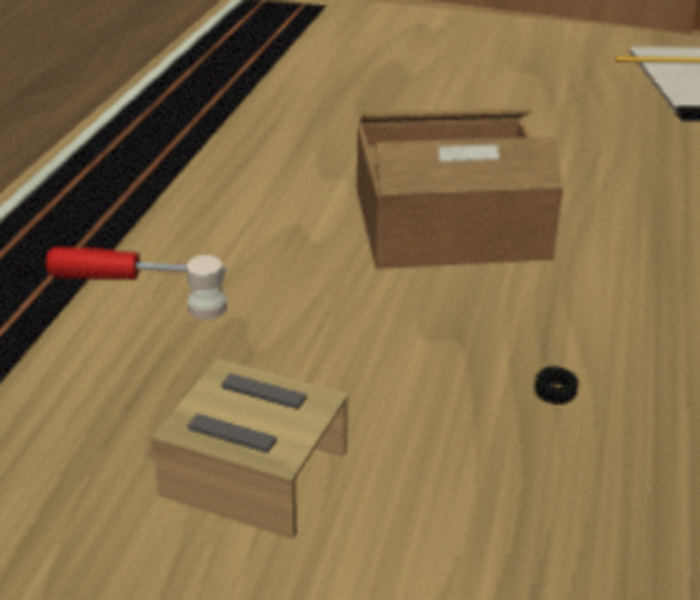

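```bash
cat >> h.py <<'E'
def proj(P,n,pose=None):
    i=vision.camera_info(n); T=i['pose'] if pose is None else pose
    p=(np.atleast_2d(P)-T[:3,3])@T[:3,:3]; u=np.c_[p[:,0],-p[:,1]]/-p[:,2:]
    u=u*(1+i['k1']*np.sum(u*u,1,keepdims=True)); return u*i['fx']+[i['cx'],i['cy']]
def ray(px,n,z,pose=None):
    i=vision.camera_info(n); T=i['pose'] if pose is None else pose
    d=(np.array(px)-[i['cx'],i['cy']])/i['fx']; u=d.copy()
    for _ in range(8): u=d/(1+i['k1']*(u@u))
    v=T[:3,:3]@[u[0],-u[1],-1]; return T[:3,3]+v*(z-T[2,3])/v[2]
def R2(P,x,y,t):
    P=np.array(P,float);c,s=np.cos(t),np.sin(t)
    return np.c_[x+c*P[:,0]-s*P[:,1],y+s*P[:,0]+c*P[:,1],P[:,2]]
E
cat > fit.py <<'E'
from h import *
from scipy.optimize import least_squares
S=lambda p:np.array(p)/2.5+[150,100]; D=lambda p:np.array(p)/2.5+[130,110]
X,Y=.079,.072
def edge(sx,sy,a): return [sx*.077,sy*(Y-.046*np.cos(a)),.07+.046*np.sin(a)]
cs=[((1,1,0),(298,250)),((1,1,1),(300,201)),((1,-1,1),(181,136)),((1,-1,0),(190,189)),((-1,1,1),(392,120)),((-1,1,0),(390,165))]
cd=[((1,1,0),(378,267)),((-1,1,0),(553,257)),((1,1,1),(375,192)),((-1,1,1),(561,188)),((1,-1,1),(358,122))]
f=lambda k:(k[0]*X,k[1]*Y,k[2]*.07)
def res(v):
    r=proj(R2([f(k) for k,_ in cs],*v[:3]),'scene')-[S(p) for _,p in cs]
    q=proj(R2([f(k) for k,_ in cd],*v[:3]),'side')-[D(p) for _,p in cd]
    e=proj(R2([edge(-1,1,v[3])],*v[:3]),'scene')-S((371,80))
    e1=proj(R2([edge(1,1,v[3]),edge(-1,1,v[3]),edge(1,-1,v[4]),edge(-1,-1,v[4])],*v[:3]),'side')-[D(p) for p in((378,143),(556,138),(362,117),(528,112))]
    e2=proj(R2([edge(-1,-1,v[4])],*v[:3]),'scene')-S((307,55))
    return np.r_[r,q,e,e1,e2].ravel()
o=least_squares(res,[.45,.1,0,.7,.7],loss='soft_l1');print('carton',o.x.round(4));print(res(o.x).reshape(-1,2).round(1).tolist())
gs=[((.095,.043,0),(417,531)),((.095,.043,.05),(415,499)),((.095,-.043,.05),(370,420)),((.095,-.043,0),(375,462)),((0,.043,.05),(526,460)),((0,-.043,.05),(475,376)),((0,.043,0),(521,490))]
gd=[((.095,.043,.05),(155,437)),((.095,.043,0),(160,495)),((0,.043,.05),(295,476)),((0,.043,0),(295,533)),((0,-.043,.05),(347,400)),((0,-.043,0),(345,454)),((.095,-.043,.05),(222,360))]
def rg(v): return np.r_[proj(R2([k for k,_ in gs],*v),'scene')-[S(p) for _,p in gs],proj(R2([k for k,_ in gd],*v),'side')-[D(p) for _,p in gd]].ravel()
o=least_squares(rg,[.5,.3,0],loss='soft_l1');print('garage',o.x.round(4));print(rg(o.x).reshape(-1,2).round(1).tolist())
for n,c,z in(('tyre',[354,264],.008),('jar',[210,226],.02),('driver',[170,212],.012)):print(n,ray(c,'side',z).round(3))
for n,c,z in(('tyre',[353,207],.008),('jar',[246,244],.02),('driver tip',S((217,334)),.012),('driver end',S((85,425)),.012)):print(n,ray(c,'scene',z).round(3))
E
python3 fit.py
```

```text
carton [ 0.5517 -0.19    0.3664  0.9048  0.5655]
[[-0.3, 0.6], [-1.6, 0.2], [-0.3, 0.6], [-1.0, -0.4], [0.5, -3.5], [-0.3, -1.1], [-1.3, 1.1], [0.0, 1.4], [0.7, 2.3], [0.6, 0.8], [-0.9, 1.0], [-0.3, -2.9], [-0.9, -0.1], [-0.1, -0.5], [0.7, 0.1], [1.1, 0.1], [0.7, -0.8]]
garage [ 0.5708  0.1756 -0.1453]
[[-0.7, 0.2], [2.2, 1.2], [0.4, -3.5], [-2.6, -7.5], [1.8, -1.2], [0.2, -1.7], [-0.3, -0.9], [-1.3, 0.1], [-0.3, 0.5], [-1.2, 2.0], [-0.5, 3.0], [0.8, -2.0], [1.3, -0.5], [-1.2, -0.4]]
tyre [0.432 0.033 0.008]
jar [0.72  0.002 0.02 ]
driver [ 0.826 -0.036  0.012]
tyre [0.444 0.034 0.008]
jar [0.715 0.002 0.02 ]
driver tip [ 0.716 -0.039  0.012]
driver end [ 0.854 -0.014  0.012]
```

Call:
{"fn": "move_arm", "kwargs": {
  "steps": [
    {"x": 0.2, "y": 0.1, "fingers": 0},
    {"x": 0.4, "y": 0.2, "fingers": 0},
    {"x": 0.6, "y": 0.3, "fingers": 0},
    {"x": 0.8, "y": 0.4, "fingers": 0},
    {"x": 1, "y": 0.5, "fingers": 0},
    {"x": 1, "y": 0.65, "fingers": 0},
    {"x": 1, "y": 0.8, "fingers": 0},
    {"x": 1, "y": 0.9, "fingers": 0}
  ]
}}

```text
invalid input at $.steps[0]: expected keys x, y, z, spin, fingers
```

Call:
{"fn": "move_arm", "kwargs": {
  "steps": [
    {"x": 0.2, "fingers": 0},
    {"x": 0.4, "fingers": 0},
    {"x": 0.6, "fingers": 0},
    {"x": 0.75, "fingers": 0},
    {"x": 0.75, "fingers": 0},
    {"x": 0.75, "fingers": 0},
    {"x": 0.75, "fingers": 0},
    {"x": 0.75, "fingers": 0}
  ]
}}

```text
invalid input at $.steps[0]: expected keys x, y, z, spin, fingers
```

```bash
cat >> h.py <<'E'
from scipy.spatial.transform import Rotation as Ro
def tool():
    s=manip.read_state(); T=np.eye(4); w=s['ee_rot']; T[:3,:3]=Ro.from_quat([w[1],w[2],w[3],w[0]]).as_matrix(); T[:3,3]=s['position']; return T
def wpose(): return tool()@vision.camera_info('wrist')['tool_from_camera']
def go(x,y,z,phi=None):
    "shares to reach world TCP x,y,z and yaw phi of tool x"
    T=tool(); d=T[:3,:3].T@(np.array([x,y,z])-T[:3,3])/.2; p=np.arctan2(T[1,0],T[0,0])
    print('go',d.round(3),'spin',None if phi is None else round(-(phi-p)/np.pi,3))
def st():
    s=manip.read_state();T=tool();print('t',round(s['time_s'],2),'p',T[:3,3].round(4),'yaw',round(np.arctan2(T[1,0],T[0,0]),3),'F',np.round(s['force'],1),'w',round(s['gripper_width'],4),'g',round(s['grip_force'],1))
E
python3 - <<'E'
from h import *
st(); P=wpose(); im=snap('wrist','w1.png'); np.save('w1.npy',P)
go(.552,-.19,.27,.366)
print(proj(R2([(.095,.043,.05),(.095,-.043,.05),(0,-.043,.05),(0,.043,.05)],.5708,.1756,-.1453),'wrist',P).round(1))
E
```

```text
t 0.9 p [0.1905 0.516  0.25  ] yaw -0.354 F [0.2 0.5 0. ] w 0.0853 g 0.0
go [ 2.918  2.685 -0.1  ] spin -0.229
[[ 458.5 -587.9]
 [ 563.1 -570.5]
 [ 605.1 -481.6]
 [ 490.8 -473.4]]
```

View pics/w1.png

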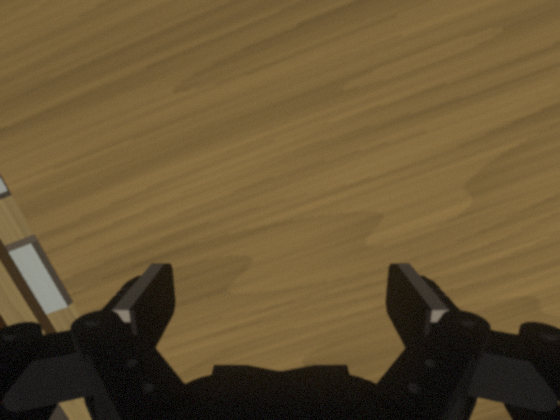

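Call:
{"fn": "move_arm", "kwargs": {
  "steps": [
    {"x": 0.2, "y": 0.1, "z": 0, "spin": 0, "fingers": 0},
    {"x": 0.4, "y": 0.2, "z": 0, "spin": 0, "fingers": 0},
    {"x": 0.6, "y": 0.3, "z": 0, "spin": 0, "fingers": 0},
    {"x": 0.8, "y": 0.4, "z": 0, "spin": 0, "fingers": 0},
    {"x": 1, "y": 0.5, "z": 0, "spin": 0, "fingers": 0},
    {"x": 1, "y": 0.65, "z": 0, "spin": 0, "fingers": 0},
    {"x": 1, "y": 0.8, "z": 0, "spin": 0, "fingers": 0},
    {"x": 1, "y": 0.9, "z": 0, "spin": 0, "fingers": 0}
  ]
}}

```text
time_s: 1.75
position: [0.3155, 0.276, 0.2501]
ee_rot: [-0.0, 0.984, -0.177, 0.0]
force: [0.8, -0.1, 0.4]
gripper_width: 0.0
grip_force: 0.0
```

Call:
{"fn": "move_arm", "kwargs": {
  "steps": [
    {"x": 0.2, "y": 0, "z": 0, "spin": 0, "fingers": 0},
    {"x": 0.4, "y": 0, "z": 0, "spin": 0, "fingers": 0},
    {"x": 0.6, "y": 0, "z": 0, "spin": 0, "fingers": 0},
    {"x": 0.75, "y": 0, "z": 0, "spin": 0, "fingers": 0},
    {"x": 0.75, "y": 0, "z": 0, "spin": 0, "fingers": 0},
    {"x": 0.75, "y": 0, "z": 0, "spin": 0, "fingers": 0},
    {"x": 0.75, "y": 0, "z": 0, "spin": 0, "fingers": 0},
    {"x": 0.75, "y": 0, "z": 0, "spin": 0, "fingers": 0}
  ]
}}

```text
time_s: 2.55
position: [0.4558, 0.2263, 0.2504]
ee_rot: [-0.0, 0.984, -0.175, 0.0]
force: [-0.4, -0.0, 0.1]
gripper_width: 0.0003
grip_force: 0.0
```

```bash
python3 - <<'E'
from h import *
st(); P=wpose(); im=snap('wrist','w2.png'); np.save('w2.npy',P)
go(.552,-.19,.27,.366)
print(proj(R2([(.095,.043,.05),(.095,-.043,.05),(0,-.043,.05),(0,.043,.05)],.5708,.1756,-.1453),'wrist',P).round(1))
E
```

```text
t 2.55 p [0.4558 0.2263 0.2504] yaw -0.353 F [-0.4 -0.   0.1] w 0.0003 g 0.0
go [ 1.17   1.787 -0.099] spin -0.229
[[211.9 -72.6]
 [319.1 -98.8]
 [339.9  30. ]
 [239.8  52.7]]
```

View pics/w2.png

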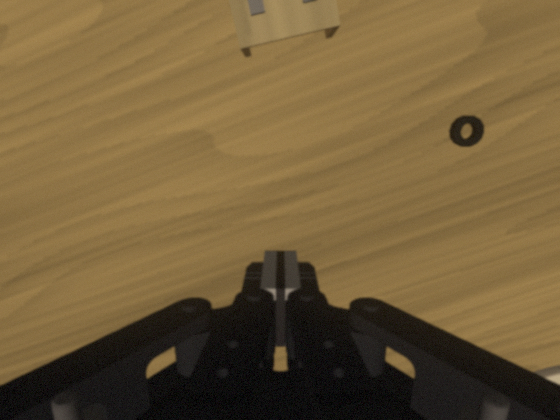

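```bash
python3 - <<'E'
from h import *
P=np.load('w2.npy')
a=ray([341,24.5],'wrist',.05,P);b=ray([239.5,48],'wrist',.05,P);print(a,b,np.linalg.norm(a-b),(a+b)/2, np.arctan2(*(b-a)[:2])*-1)
print('tyre',ray([467,130],'wrist',.008,P))
E
```

```text
[0.56826873 0.13089589 0.05      ] [0.58056227 0.21702492 0.05      ] 0.08700195656484697 [0.5744155 0.1739604 0.05     ] -0.14177639628662386
tyre [0.43784594 0.0312072  0.008     ]
```

Call:
{"fn": "move_arm", "kwargs": {
  "steps": [
    {"x": 0.13, "y": 0.2, "z": 0, "spin": -0.02, "fingers": 0},
    {"x": 0.26, "y": 0.4, "z": 0, "spin": -0.06, "fingers": 0},
    {"x": 0.4, "y": 0.6, "z": 0, "spin": -0.1, "fingers": 0},
    {"x": 0.53, "y": 0.8, "z": 0, "spin": -0.14, "fingers": 0},
    {"x": 0.67, "y": 1, "z": 0, "spin": -0.18, "fingers": 0},
    {"x": 0.85, "y": 1, "z": 0, "spin": -0.22, "fingers": 0},
    {"x": 0.85, "y": 1, "z": 0, "spin": -0.229, "fingers": 0},
    {"x": 0.85, "y": 1, "z": 0, "spin": -0.229, "fingers": 0}
  ]
}}

```text
time_s: 3.4
position: [0.5467, -0.0207, 0.2496]
ee_rot: [-0.0, 0.983, 0.181, -0.0]
force: [-1.2, 1.0, -0.4]
gripper_width: -0.0003
grip_force: 0.0
```

```bash
python3 - <<'E'
from h import *
st(); go(.552,-.19,.27,.366)
E
```

```text
t 3.4 p [ 0.5467 -0.0207  0.2496] yaw 0.365 F [-1.2  1.  -0.4] w -0.0003 g 0.0
go [-0.277  0.8   -0.102] spin -0.0
```

Call:
{"fn": "move_arm", "kwargs": {
  "steps": [
    {"x": -0.1, "y": 0.15, "z": 0, "spin": 0, "fingers": 0},
    {"x": -0.2, "y": 0.3, "z": -0.05, "spin": 0, "fingers": 0},
    {"x": -0.35, "y": 0.45, "z": -0.1, "spin": 0, "fingers": 0},
    {"x": -0.5, "y": 0.6, "z": -0.1, "spin": 0, "fingers": 0},
    {"x": -0.6, "y": 0.8, "z": -0.1, "spin": 0, "fingers": 0},
    {"x": -0.65, "y": 0.8, "z": -0.1, "spin": 0, "fingers": 0},
    {"x": -0.65, "y": 0.8, "z": -0.1, "spin": 0, "fingers": 0},
    {"x": -0.65, "y": 0.8, "z": -0.1, "spin": 0, "fingers": 0}
  ]
}}

```text
time_s: 4.2
position: [0.4825, -0.2154, 0.2705]
ee_rot: [0.0, 0.983, 0.182, 0.0]
force: [-0.3, 0.7, -0.3]
gripper_width: 0.0002
grip_force: 0.0
```

```bash
python3 - <<'E'
from h import *
st(); P=wpose(); im=snap('wrist','w3.png'); np.save('w3.npy',P)
X,Y=.079,.072
c=lambda p:proj(R2(p,.5517,-.19,.3664),'wrist',P).round(1).tolist()
print('hinge/rim ++,+-,-+,--',c([(sx*X,sy*Y,.07) for sx in(1,-1) for sy in(1,-1)]))
print('edges',c([(sx*.077,sy*(Y-.046*np.cos(a)),.07+.046*np.sin(a)) for sx in(1,-1) for sy,a in((1,.905),(-1,.5655))]))
E
```

```text
t 4.2 p [ 0.4825 -0.2154  0.2705] yaw 0.366 F [-0.3  0.7 -0.3] w 0.0002 g 0.0
hinge/rim ++,+-,-+,-- [[193.1, 6.2], [367.5, 5.9], [203.5, 193.0], [357.6, 192.8]]
edges [[220.4, -5.3], [324.0, -0.8], [228.3, 200.1], [318.9, 196.8]]
```

View pics/w3.png

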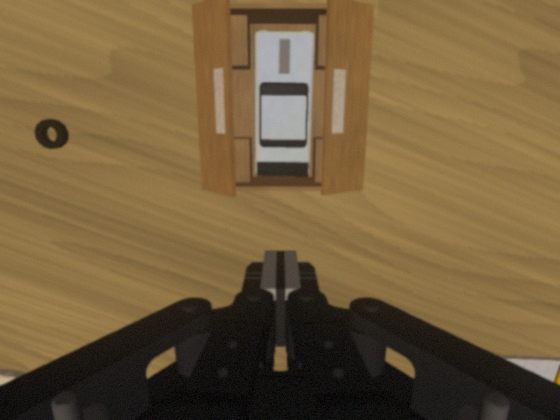

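```bash
python3 - <<'E'
from h import *
from scipy.optimize import least_squares
P=np.load('w3.npy')
def pts(v):
    H=[(sx*.077,sy*.072,.07) for sx in(1,-1) for sy in(1,-1)]
    E=[(-.077,sy*(.072-.046*np.cos(a)),.07+.046*np.sin(a)) for sy,a in((1,v[3]),(-1,v[4]))]
    return proj(R2(H+E,*v[:3]),'wrist',P)
m=np.array([(193,3.5),(373,3.5),(202,191),(364,193),(235,196),(322,195)])
o=least_squares(lambda v:(pts(v)-m).ravel(),[.55,-.19,.366,.8,.6]);print(o.x.round(4),(pts(o.x)-m).round(1).tolist())
for p,z in (((256.5,176),.045),((309,176),.045),((256,31),.035),((313,31),.035)):
    print(ray(p,'wrist',z,P).round(4))
E
```

```text
[ 0.5545 -0.1913  0.3627  0.8049  0.5918] [[3.0, 2.1], [-2.5, 2.5], [3.2, -2.7], [-4.1, -4.3], [0.1, 0.6], [0.1, -0.2]]
[ 0.4802 -0.1919  0.045 ]
[ 0.4988 -0.2406  0.045 ]
[ 0.606 -0.145  0.035]
[ 0.6249 -0.1944  0.035 ]
```

```bash
python3 - <<'E'
from h import *
p=R2([(0,.003,.149)],.553,-.192,.363)[0]; print(p); go(*p,.363)
E
```

```text
[ 0.55193476 -0.18919549  0.149     ]
go [0.369 0.003 0.607] spin 0.001
```

Call:
{"fn": "move_arm", "kwargs": {
  "steps": [
    {"x": 0.15, "y": 0, "z": 0.15, "spin": 0, "fingers": 0},
    {"x": 0.3, "y": 0, "z": 0.3, "spin": 0, "fingers": 0},
    {"x": 0.37, "y": 0, "z": 0.45, "spin": 0, "fingers": 0},
    {"x": 0.37, "y": 0, "z": 0.6, "spin": 0, "fingers": 0},
    {"x": 0.37, "y": 0, "z": 0.7, "spin": 0, "fingers": 0},
    {"x": 0.37, "y": 0, "z": 0.8, "spin": 0, "fingers": 0},
    {"x": 0.37, "y": 0, "z": 0.83, "spin": 0, "fingers": 0},
    {"x": 0.37, "y": 0.05, "z": 0.83, "spin": 0, "fingers": 0}
  ]
}}

```text
time_s: 5.05
position: [0.555, -0.198, 0.1035]
ee_rot: [-0.0, 0.983, 0.183, -0.001]
force: [-0.6, 0.2, 1.0]
gripper_width: 0.0001
grip_force: 0.0
```

```bash
cat >> h.py <<'E'
def inc():
    p=tool()[:3,3]-[.553,-.192,0]; c,s=np.cos(.363),np.sin(.363); print('carton frame',np.round([c*p[0]+s*p[1],-s*p[0]+c*p[1],p[2]],4))
E
python3 - <<'E'
from h import *
st();inc()
E
```

```text
t 5.05 p [ 0.555  -0.198   0.1035] yaw 0.368 F [-0.6  0.2  1. ] w 0.0001 g 0.0
carton frame [-0.0002 -0.0064  0.1035]
```

Call:
{"fn": "move_arm", "kwargs": {
  "steps": [
    {"x": 0, "y": 0.1, "z": 0, "spin": 0, "fingers": 0},
    {"x": 0, "y": 0.15, "z": -0.05, "spin": 0, "fingers": 0},
    {"x": 0, "y": 0.18, "z": -0.07, "spin": 0, "fingers": 0},
    {"x": 0, "y": 0.21, "z": -0.09, "spin": 0, "fingers": 0},
    {"x": 0, "y": 0.25, "z": -0.1, "spin": 0, "fingers": 0},
    {"x": 0, "y": 0.3, "z": -0.105, "spin": 0, "fingers": 0},
    {"x": 0, "y": 0.34, "z": -0.1, "spin": 0, "fingers": 0},
    {"x": 0, "y": 0.38, "z": -0.085, "spin": 0, "fingers": 0}
  ]
}}

```text
time_s: 5.85
position: [0.5824, -0.2714, 0.1205]
ee_rot: [-0.0, 0.983, 0.182, -0.0]
force: [-0.6, 0.6, -0.1]
gripper_width: -0.0003
grip_force: 0.3
```

Call:
{"fn": "move_arm", "kwargs": {
  "steps": [
    {"x": 0, "y": 0.03, "z": 0.02, "spin": 0, "fingers": 0},
    {"x": 0, "y": 0.06, "z": 0.04, "spin": 0, "fingers": 0},
    {"x": 0, "y": 0.09, "z": 0.055, "spin": 0, "fingers": 0},
    {"x": 0, "y": 0.11, "z": 0.065, "spin": 0, "fingers": 0},
    {"x": 0, "y": 0.11, "z": 0.065, "spin": 0, "fingers": 0},
    {"x": 0, "y": 0.05, "z": -0.05, "spin": 0, "fingers": 0},
    {"x": 0, "y": -0.05, "z": -0.16, "spin": 0, "fingers": 0},
    {"x": 0, "y": -0.2, "z": -0.16, "spin": 0, "fingers": 0}
  ]
}}

```text
time_s: 6.65
position: [0.5698, -0.234, 0.1566]
ee_rot: [0.002, 0.983, 0.181, 0.003]
force: [0.2, 0.5, -0.2]
gripper_width: 0.0
grip_force: 0.0
```

```bash
python3 - <<'E'
from h import *
st();inc()
p=R2([(0,-.002,.105)],.553,-.192,.363)[0]; go(*p,.363)
E
```

```text
t 6.65 p [ 0.5698 -0.234   0.1566] yaw 0.365 F [ 0.2  0.5 -0.2] w 0.0 g 0.0
carton frame [ 0.0008 -0.0452  0.1566]
go [-0.005 -0.217  0.257] spin 0.001
```

Call:
{"fn": "move_arm", "kwargs": {
  "steps": [
    {"x": 0, "y": -0.12, "z": 0, "spin": 0, "fingers": 0},
    {"x": 0, "y": -0.22, "z": 0.06, "spin": 0, "fingers": 0},
    {"x": 0, "y": -0.24, "z": 0.16, "spin": 0, "fingers": 0},
    {"x": 0, "y": -0.25, "z": 0.24, "spin": 0, "fingers": 0},
    {"x": 0, "y": -0.33, "z": 0.24, "spin": 0, "fingers": 0},
    {"x": 0, "y": -0.38, "z": 0.21, "spin": 0, "fingers": 0},
    {"x": 0, "y": -0.42, "z": 0.18, "spin": 0, "fingers": 0},
    {"x": 0, "y": -0.46, "z": 0.165, "spin": 0, "fingers": 0}
  ]
}}

```text
time_s: 7.45
position: [0.536, -0.1466, 0.1222]
ee_rot: [0.001, 0.983, 0.182, 0.002]
force: [0.6, -0.1, 0.5]
gripper_width: 0.0003
grip_force: 0.3
```

```bash
python3 - <<'E'
from h import *
st();inc()
E
```

```text
t 7.45 p [ 0.536  -0.1466  0.1222] yaw 0.366 F [ 0.6 -0.1  0.5] w 0.0003 g 0.3
carton frame [0.0002 0.0485 0.1222]
```

Call:
{"fn": "move_arm", "kwargs": {
  "steps": [
    {"x": 0, "y": -0.05, "z": 0, "spin": 0, "fingers": 0},
    {"x": 0, "y": -0.1, "z": 0, "spin": 0, "fingers": 0},
    {"x": 0, "y": -0.14, "z": 0.01, "spin": 0, "fingers": 0},
    {"x": 0, "y": -0.18, "z": 0.035, "spin": 0, "fingers": 0},
    {"x": 0, "y": -0.22, "z": 0.06, "spin": 0, "fingers": 0},
    {"x": 0, "y": -0.26, "z": 0.075, "spin": 0, "fingers": 0},
    {"x": 0, "y": -0.27, "z": 0.075, "spin": 0, "fingers": 0},
    {"x": 0, "y": -0.22, "z": -0.03, "spin": 0, "fingers": 0}
  ]
}}

```text
time_s: 8.25
position: [0.5169, -0.1049, 0.1234]
ee_rot: [-0.001, 0.983, 0.182, -0.003]
force: [0.7, -0.4, 0.2]
gripper_width: 0.0002
grip_force: 0.0
```

Call:
{"fn": "move_arm", "kwargs": {
  "steps": [
    {"x": 0, "y": 0.05, "z": -0.1, "spin": 0, "fingers": 1},
    {"x": 0, "y": 0.15, "z": -0.2, "spin": 0, "fingers": 1},
    {"x": -0.15, "y": 0.3, "z": -0.3, "spin": 0, "fingers": 1},
    {"x": -0.3, "y": 0.47, "z": -0.45, "spin": 0, "fingers": 1},
    {"x": -0.4, "y": 0.47, "z": -0.6, "spin": 0, "fingers": 1},
    {"x": -0.4, "y": 0.47, "z": -0.6, "spin": 0, "fingers": 1},
    {"x": -0.4, "y": 0.47, "z": -0.6, "spin": 0, "fingers": 1},
    {"x": -0.4, "y": 0.47, "z": -0.6, "spin": 0, "fingers": 1}
  ]
}}

```text
time_s: 9.05
position: [0.4781, -0.2219, 0.245]
ee_rot: [-0.001, 0.983, 0.182, -0.001]
force: [0.2, 0.8, -1.0]
gripper_width: 0.085
grip_force: 0.0
```

```bash
python3 - <<'E'
from h import *
st();inc(); P=wpose(); im=snap('wrist','w4.png'); np.save('w4.npy',P); go(*R2([(0,0,.12)],.553,-.192,.363)[0],.357)
E
```

```text
t 9.05 p [ 0.4781 -0.2219  0.245 ] yaw 0.366 F [ 0.2  0.8 -1. ] w 0.085 g 0.0
carton frame [-0.0807 -0.0014  0.245 ]
go [ 0.404 -0.004  0.623] spin 0.003
```

View pics/w4.png

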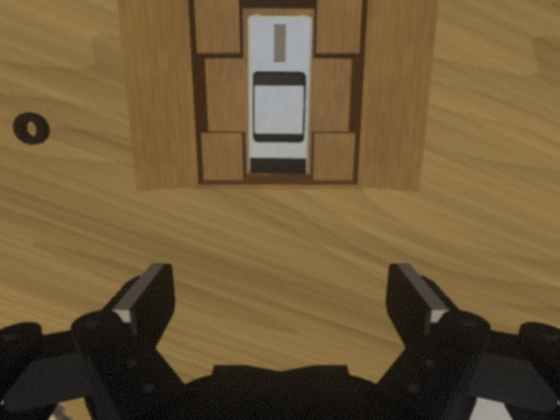

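```bash
python3 - <<'E'
from h import *
P=np.load('w4.npy')
q=[ray(p,'wrist',z,P) for p,z in (((248,17),.035),((313,17),.035),((250,173),.048),((306,173),.048))]
n=(q[0]+q[1])/2;t=(q[2]+q[3])/2;d=n-t;print(n,t,(n+t)/2,np.arctan2(d[1],d[0]),np.hypot(*d[:2]))
b=[ray(p,'wrist',.048,P) for p in((202,132),(355,132),(195,55),(361,55))];print('window',np.mean(b,0),np.round(b,4).tolist())
r=[ray(p,'wrist',.07,P) for p in((198,184),(357,184))];print('rim back',np.mean(r,0),np.linalg.norm(r[0]-r[1]))
E
```

```text
[ 0.61462393 -0.17055679  0.035     ] [ 0.49018701 -0.21563835  0.048     ] [ 0.55240547 -0.19309757  0.0415    ] 0.3475764049595694 0.13235140311140164
window [ 0.55424012 -0.19151865  0.048     ] [[0.5005, -0.1398, 0.048], [0.5487, -0.2662, 0.048], [0.5591, -0.1148, 0.048], [0.6087, -0.2452, 0.048]]
rim back [ 0.48470999 -0.21740108  0.07      ] 0.1359787960650987
```

Call:
{"fn": "move_arm", "kwargs": {
  "steps": [
    {"x": 0.2, "y": 0, "z": 0.1, "spin": 0, "fingers": 1},
    {"x": 0.35, "y": 0, "z": 0.25, "spin": 0.003, "fingers": 1},
    {"x": 0.404, "y": 0, "z": 0.4, "spin": 0.003, "fingers": 1},
    {"x": 0.404, "y": 0, "z": 0.55, "spin": 0.003, "fingers": 1},
    {"x": 0.404, "y": 0, "z": 0.65, "spin": 0.003, "fingers": 1},
    {"x": 0.404, "y": 0, "z": 0.75, "spin": 0.003, "fingers": 1},
    {"x": 0.404, "y": 0, "z": 0.75, "spin": 0.003, "fingers": 1},
    {"x": 0.404, "y": 0, "z": 0.75, "spin": 0.003, "fingers": 1}
  ]
}}

```text
time_s: 9.9
position: [0.5537, -0.1933, 0.0956]
ee_rot: [0.0, 0.984, 0.178, -0.001]
force: [-0.2, 0.1, 0.5]
gripper_width: 0.0853
grip_force: 0.0
```

```bash
python3 - <<'E'
from h import *
st();inc();go(.5532,-.1926,.037,.357)
E
```

```text
t 9.9 p [ 0.5537 -0.1933  0.0956] yaw 0.357 F [-0.2  0.1  0.5] w 0.0853 g 0.0
carton frame [ 0.0002 -0.0015  0.0956]
go [-0.001 -0.004  0.293] spin 0.0
```

Call:
{"fn": "move_arm", "kwargs": {
  "squeeze": 25,
  "steps": [
    {"x": 0, "y": -0.004, "z": 0.08, "spin": 0, "fingers": 1},
    {"x": 0, "y": -0.004, "z": 0.16, "spin": 0, "fingers": 1},
    {"x": 0, "y": -0.004, "z": 0.23, "spin": 0, "fingers": 1},
    {"x": 0, "y": -0.004, "z": 0.29, "spin": 0, "fingers": 1},
    {"x": 0, "y": -0.004, "z": 0.29, "spin": 0, "fingers": 1},
    {"x": 0, "y": -0.004, "z": 0.29, "spin": 0, "fingers": 0.4},
    {"x": 0, "y": -0.004, "z": 0.29, "spin": 0, "fingers": 0.4},
    {"x": 0, "y": -0.004, "z": 0.29, "spin": 0, "fingers": 0.4}
  ]
}}

```text
time_s: 10.7
position: [0.5543, -0.193, 0.0393]
ee_rot: [0.0, 0.984, 0.177, 0.001]
force: [-0.6, -0.1, 3.1]
gripper_width: 0.0553
grip_force: 27.0
```

Call:
{"fn": "move_arm", "kwargs": {
  "steps": [
    {"x": 0, "y": 0, "z": -0.03, "spin": 0, "fingers": 0.4},
    {"x": 0, "y": 0, "z": -0.09, "spin": 0, "fingers": 0.4},
    {"x": 0, "y": 0, "z": -0.17, "spin": 0, "fingers": 0.4},
    {"x": 0, "y": 0, "z": -0.26, "spin": 0, "fingers": 0.4},
    {"x": 0, "y": 0, "z": -0.36, "spin": 0, "fingers": 0.4},
    {"x": 0, "y": 0, "z": -0.46, "spin": 0, "fingers": 0.4},
    {"x": 0, "y": 0, "z": -0.55, "spin": 0, "fingers": 0.4},
    {"x": 0, "y": 0, "z": -0.55, "spin": 0, "fingers": 0.4}
  ]
}}

```text
time_s: 11.5
position: [0.5551, -0.1933, 0.1519]
ee_rot: [0.001, 0.984, 0.177, 0.003]
force: [0.4, -1.0, -0.5]
gripper_width: 0.0555
grip_force: 26.8
```

```bash
python3 - <<'E'
from h import *
st();p=R2([(-.118,0,.145)],.5744,.174,-.142)[0];print(p);go(*p,-.142)
E
```

```text
t 11.5 p [ 0.5551 -0.1933  0.1519] yaw 0.357 F [ 0.4 -1.  -0.5] w 0.0555 g 26.8
[0.45758768 0.19069975 0.145     ]
go [ 0.213 -1.97   0.029] spin 0.159
```

Call:
{"fn": "move_arm", "kwargs": {
  "steps": [
    {"x": 0.01, "y": -0.08, "z": 0, "spin": 0, "fingers": 0.4},
    {"x": 0.03, "y": -0.22, "z": 0, "spin": 0, "fingers": 0.4},
    {"x": 0.05, "y": -0.38, "z": 0, "spin": 0, "fingers": 0.4},
    {"x": 0.06, "y": -0.54, "z": 0, "spin": 0, "fingers": 0.4},
    {"x": 0.07, "y": -0.7, "z": 0, "spin": 0, "fingers": 0.4},
    {"x": 0.08, "y": -0.85, "z": 0, "spin": 0, "fingers": 0.4},
    {"x": 0.1, "y": -0.95, "z": 0, "spin": 0, "fingers": 0.4},
    {"x": 0.1, "y": -1, "z": 0, "spin": 0, "fingers": 0.4}
  ]
}}

```text
time_s: 12.3
position: [0.5012, 0.0035, 0.1473]
ee_rot: [-0.0, 0.984, 0.178, -0.001]
force: [1.5, 0.4, -1.4]
gripper_width: 0.0553
grip_force: 26.8
```

Call:
{"fn": "move_arm", "kwargs": {
  "steps": [
    {"x": 0.01, "y": -0.1, "z": 0, "spin": 0.01, "fingers": 0.4},
    {"x": 0.03, "y": -0.25, "z": 0, "spin": 0.03, "fingers": 0.4},
    {"x": 0.05, "y": -0.42, "z": 0, "spin": 0.06, "fingers": 0.4},
    {"x": 0.06, "y": -0.58, "z": 0, "spin": 0.09, "fingers": 0.4},
    {"x": 0.08, "y": -0.74, "z": 0, "spin": 0.12, "fingers": 0.4},
    {"x": 0.1, "y": -0.87, "z": 0, "spin": 0.14, "fingers": 0.4},
    {"x": 0.11, "y": -0.95, "z": 0, "spin": 0.155, "fingers": 0.4},
    {"x": 0.113, "y": -0.97, "z": 0, "spin": 0.159, "fingers": 0.4}
  ]
}}

```text
time_s: 13.1
position: [0.4551, 0.1924, 0.1474]
ee_rot: [0.0, 0.997, -0.071, -0.0]
force: [0.7, -0.8, -1.8]
gripper_width: 0.0553
grip_force: 26.9
```

```bash
python3 - <<'E'
from h import *
st();p=R2([(-.118,0,.0255)],.5744,.174,-.142)[0];print(p);go(*p,-.142)
E
```

```text
t 13.1 p [0.4551 0.1924 0.1474] yaw -0.143 F [ 0.7 -0.8 -1.8] w 0.0553 g 26.9
[0.45758768 0.19069975 0.0255    ]
go [0.014 0.006 0.61 ] spin -0.0
```

Call:
{"fn": "move_arm", "kwargs": {
  "steps": [
    {"x": 0.014, "y": 0.006, "z": 0.1, "spin": 0, "fingers": 0.4},
    {"x": 0.014, "y": 0.006, "z": 0.25, "spin": 0, "fingers": 0.4},
    {"x": 0.014, "y": 0.006, "z": 0.4, "spin": 0, "fingers": 0.4},
    {"x": 0.014, "y": 0.006, "z": 0.5, "spin": 0, "fingers": 0.4},
    {"x": 0.014, "y": 0.006, "z": 0.57, "spin": 0, "fingers": 0.4},
    {"x": 0.014, "y": 0.006, "z": 0.6, "spin": 0, "fingers": 0.4},
    {"x": 0.014, "y": 0.006, "z": 0.615, "spin": 0, "fingers": 0.4},
    {"x": 0.014, "y": 0.006, "z": 0.615, "spin": 0, "fingers": 0.4}
  ]
}}

```text
time_s: 13.9
position: [0.4588, 0.1895, 0.0252]
ee_rot: [0.0, 0.997, -0.072, 0.0]
force: [0.3, 0.3, -0.8]
gripper_width: 0.0557
grip_force: 26.9
```

Call:
{"fn": "move_arm", "kwargs": {
  "steps": [
    {"x": 0, "y": 0, "z": 0.004, "spin": 0, "fingers": 0.4},
    {"x": 0, "y": 0, "z": 0.008, "spin": 0, "fingers": 0.4},
    {"x": 0, "y": 0, "z": 0.01, "spin": 0, "fingers": 0.4},
    {"x": 0, "y": 0, "z": 0.01, "spin": 0, "fingers": 0.4},
    {"x": 0, "y": 0, "z": 0.01, "spin": 0, "fingers": 0.4},
    {"x": 0, "y": 0, "z": 0.01, "spin": 0, "fingers": 0.4},
    {"x": 0, "y": 0, "z": 0.01, "spin": 0, "fingers": 0.4},
    {"x": 0, "y": 0, "z": 0.01, "spin": 0, "fingers": 0.4}
  ]
}}

```text
time_s: 14.7
position: [0.4588, 0.1899, 0.0232]
ee_rot: [-0.0, 0.997, -0.072, 0.0]
force: [-0.5, 0.9, 2.0]
gripper_width: 0.0553
grip_force: 27.3
```

Call:
{"fn": "move_arm", "kwargs": {
  "steps": [
    {"x": 0, "y": 0, "z": 0, "spin": 0, "fingers": 1},
    {"x": 0, "y": 0, "z": 0, "spin": 0, "fingers": 1},
    {"x": 0, "y": 0, "z": 0, "spin": 0, "fingers": 1},
    {"x": 0, "y": 0, "z": 0, "spin": 0, "fingers": 1},
    {"x": 0, "y": 0, "z": 0, "spin": 0, "fingers": 1},
    {"x": 0, "y": 0, "z": -0.1, "spin": 0, "fingers": 1},
    {"x": 0, "y": 0, "z": -0.3, "spin": 0, "fingers": 1},
    {"x": -0.2, "y": 0, "z": -0.5, "spin": 0, "fingers": 1}
  ]
}}

```text
time_s: 15.5
position: [0.4257, 0.1949, 0.1196]
ee_rot: [0.0, 0.997, -0.072, 0.001]
force: [0.2, 1.1, 1.3]
gripper_width: 0.0853
grip_force: 0.0
```

Call:
{"fn": "move_arm", "kwargs": {
  "steps": [
    {"x": -0.1, "y": 0, "z": -0.15, "spin": 0, "fingers": 1},
    {"x": -0.2, "y": 0, "z": -0.3, "spin": 0, "fingers": 1},
    {"x": -0.3, "y": 0, "z": -0.4, "spin": 0, "fingers": 1},
    {"x": -0.3, "y": 0, "z": -0.5, "spin": 0, "fingers": 1},
    {"x": -0.3, "y": 0, "z": -0.5, "spin": 0, "fingers": 1},
    {"x": -0.3, "y": 0, "z": -0.5, "spin": 0, "fingers": 1},
    {"x": -0.3, "y": 0, "z": -0.5, "spin": 0, "fingers": 1},
    {"x": -0.3, "y": 0, "z": -0.5, "spin": 0, "fingers": 1}
  ]
}}

```text
time_s: 16.3
position: [0.364, 0.2029, 0.2174]
ee_rot: [0.001, 0.997, -0.072, -0.001]
force: [-0.4, -0.9, -0.3]
gripper_width: 0.0853
grip_force: 0.0
```

```bash
python3 - <<'E'
from h import *
st(); P=wpose(); im=snap('wrist','w5.png'); np.save('w5.npy',P)
E
```

```text
t 16.3 p [0.364  0.2029 0.2174] yaw -0.144 F [-0.4 -0.9 -0.3] w 0.0853 g 0.0
```

View pics/w5.png

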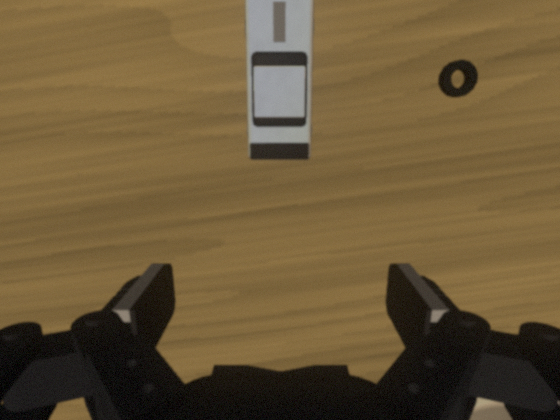

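```bash
python3 - <<'E'
from h import *
P=np.load('w5.npy')
a=ray([279.5,159],'wrist',.033,P);b=ray([280,20],'wrist',.025,P);d=b-a;y=np.arctan2(d[1],d[0]);print(a,b,y)
c=a[:2]+.0675*np.array([np.cos(-.143),np.sin(-.143)]);print('car',c)
def ing(q):
    v=np.array(q[:2])-[.5744,.174];k,s=np.cos(-.142),np.sin(-.142);return k*v[0]+s*v[1],-s*v[0]+k*v[1]
print(ing(c),ing(a),ing(tool()[:3,3]))
g=a[:2]+.0235*np.array([np.cos(-.143),np.sin(-.143)]);print('grip',g);go(g[0],g[1],.06,-.142)
E
```

```text
[0.39184545 0.19898654 0.033     ] [0.50222776 0.18240597 0.025     ] -0.1490957316565521
car [0.45865647 0.1893669 ]
(np.float64(-0.11675333642905183), np.float64(-0.0011681662342164015)) (np.float64(-0.18425330267905468), np.float64(-0.0011006662454663974)) (np.float64(-0.21228626123397468), np.float64(-0.001084599615255935))
grip [0.41510558 0.19563748]
go [ 0.258 -0.001  0.787] spin -0.001
```

Call:
{"fn": "move_arm", "kwargs": {
  "steps": [
    {"x": 0.1, "y": 0, "z": 0.15, "spin": 0, "fingers": 1},
    {"x": 0.2, "y": 0, "z": 0.3, "spin": 0, "fingers": 1},
    {"x": 0.258, "y": 0, "z": 0.45, "spin": 0, "fingers": 1},
    {"x": 0.258, "y": 0, "z": 0.6, "spin": 0, "fingers": 1},
    {"x": 0.258, "y": 0, "z": 0.75, "spin": 0, "fingers": 1},
    {"x": 0.258, "y": 0, "z": 0.85, "spin": 0, "fingers": 1},
    {"x": 0.258, "y": 0, "z": 0.93, "spin": 0, "fingers": 1},
    {"x": 0.258, "y": 0, "z": 0.965, "spin": 0, "fingers": 1}
  ]
}}

```text
time_s: 17.15
position: [0.4144, 0.1949, 0.0234]
ee_rot: [0.001, 0.997, -0.072, -0.001]
force: [-0.0, -0.7, -0.1]
gripper_width: 0.0851
grip_force: 0.0
```

Call:
{"fn": "move_arm", "kwargs": {
  "squeeze": 25,
  "steps": [
    {"x": 0, "y": 0, "z": 0, "spin": 0, "fingers": 1},
    {"x": 0, "y": 0, "z": 0, "spin": 0, "fingers": 0.4},
    {"x": 0, "y": 0, "z": 0, "spin": 0, "fingers": 0.4},
    {"x": 0, "y": 0, "z": 0, "spin": 0, "fingers": 0.4},
    {"x": 0, "y": 0, "z": 0, "spin": 0, "fingers": 0.4},
    {"x": 0, "y": 0, "z": 0, "spin": 0, "fingers": 0.4},
    {"x": 0, "y": 0, "z": 0, "spin": 0, "fingers": 0.4},
    {"x": 0, "y": 0, "z": 0, "spin": 0, "fingers": 0.4}
  ]
}}

```text
time_s: 17.95
position: [0.4159, 0.1965, 0.0264]
ee_rot: [-0.001, 0.997, -0.071, 0.001]
force: [-1.4, -1.0, 5.6]
gripper_width: 0.0553
grip_force: 26.8
```

```bash
python3 - <<'E'
from h import *
st(); p=R2([(-.162+.13,0,.0245)],.5744,.174,-.142)[0]; go(*p,-.142)
E
```

```text
t 17.95 p [0.4159 0.1965 0.0264] yaw -0.143 F [-1.4 -1.   5.6] w 0.0553 g 26.8
go [ 0.64  -0.002  0.01 ] spin -0.0
```

Call:
{"fn": "move_arm", "kwargs": {
  "steps": [
    {"x": 0.03, "y": 0, "z": -0.01, "spin": 0, "fingers": 0.4},
    {"x": 0.1, "y": 0, "z": -0.01, "spin": 0, "fingers": 0.4},
    {"x": 0.18, "y": 0, "z": -0.01, "spin": 0, "fingers": 0.4},
    {"x": 0.26, "y": 0, "z": -0.01, "spin": 0, "fingers": 0.4},
    {"x": 0.34, "y": 0, "z": -0.01, "spin": 0, "fingers": 0.4},
    {"x": 0.42, "y": 0, "z": -0.01, "spin": 0, "fingers": 0.4},
    {"x": 0.5, "y": 0, "z": -0.01, "spin": 0, "fingers": 0.4},
    {"x": 0.54, "y": 0, "z": -0.01, "spin": 0, "fingers": 0.4}
  ]
}}

```text
time_s: 18.75
position: [0.524, 0.1799, 0.0268]
ee_rot: [0.0, 0.997, -0.072, 0.0]
force: [-0.7, 0.5, -1.1]
gripper_width: 0.0549
grip_force: 26.6
```

```bash
python3 - <<'E'
from h import *
st(); p=R2([(-.160+.137,-.0,.0245)],.5744,.174,-.142)[0]; go(*p,-.142)
a=snap('scene');b=snap('side')
cv2.imwrite('pics/c.png',np.hstack([cv2.resize(a[170:330,230:410],(400,356)),cv2.resize(b[200:350,150:320],(400,356))])[:,:,::-1])
E
```

```text
t 18.75 p [0.524  0.1799 0.0268] yaw -0.144 F [-0.7  0.5 -1.1] w 0.0549 g 26.6
go [ 0.139 -0.007  0.012] spin -0.001
```

View pics/c.png

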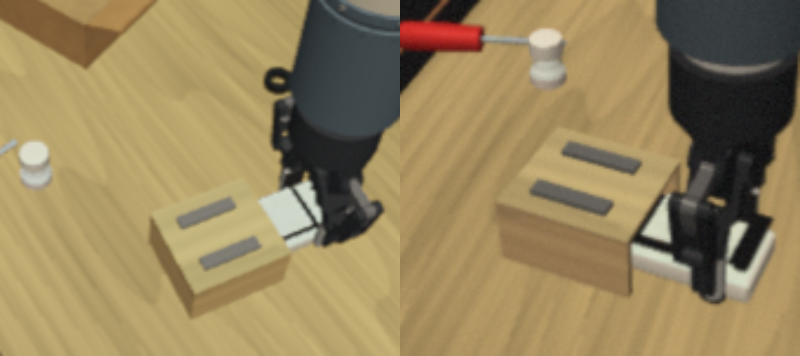

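Call:
{"fn": "move_arm", "kwargs": {
  "steps": [
    {"x": 0.02, "y": -0.002, "z": 0.005, "spin": 0, "fingers": 0.4},
    {"x": 0.04, "y": -0.004, "z": 0.008, "spin": 0, "fingers": 0.4},
    {"x": 0.06, "y": -0.006, "z": 0.008, "spin": 0, "fingers": 0.4},
    {"x": 0.08, "y": -0.006, "z": 0.008, "spin": 0, "fingers": 0.4},
    {"x": 0.1, "y": -0.006, "z": 0.008, "spin": 0, "fingers": 0.4},
    {"x": 0.115, "y": -0.006, "z": 0.008, "spin": 0, "fingers": 0.4},
    {"x": 0.13, "y": -0.006, "z": 0.008, "spin": 0, "fingers": 0.4},
    {"x": 0.13, "y": -0.006, "z": 0.008, "spin": 0, "fingers": 0.4}
  ]
}}

```text
time_s: 19.65
position: [0.5482, 0.1782, 0.0264]
ee_rot: [-0.0, 0.997, -0.071, 0.0]
force: [-1.4, -0.2, 5.4]
gripper_width: 0.0552
grip_force: 27.3
```

Call:
{"fn": "move_arm", "kwargs": {
  "steps": [
    {"x": 0.005, "y": 0, "z": 0, "spin": 0, "fingers": 0.4},
    {"x": 0.01, "y": 0, "z": 0, "spin": 0, "fingers": 0.4},
    {"x": 0.015, "y": 0, "z": 0, "spin": 0, "fingers": 0.4},
    {"x": 0.015, "y": 0, "z": 0, "spin": 0, "fingers": 0.4},
    {"x": 0.015, "y": 0, "z": 0, "spin": 0, "fingers": 0.4},
    {"x": 0.015, "y": 0, "z": 0, "spin": 0, "fingers": 0.4},
    {"x": 0.015, "y": 0, "z": 0, "spin": 0, "fingers": 0.4},
    {"x": 0.015, "y": 0, "z": 0, "spin": 0, "fingers": 0.4}
  ]
}}

```text
time_s: 20.45
position: [0.5508, 0.1778, 0.0264]
ee_rot: [-0.0, 0.997, -0.071, 0.0]
force: [-2.1, -0.0, 6.1]
gripper_width: 0.0553
grip_force: 27.4
```

Call:
{"fn": "move_arm", "kwargs": {
  "steps": [
    {"x": 0.005, "y": 0, "z": -0.005, "spin": 0, "fingers": 0.4},
    {"x": 0.01, "y": 0, "z": -0.005, "spin": 0, "fingers": 0.4},
    {"x": 0.015, "y": 0, "z": -0.005, "spin": 0, "fingers": 0.4},
    {"x": 0.02, "y": 0, "z": -0.005, "spin": 0, "fingers": 0.4},
    {"x": 0.02, "y": 0, "z": -0.005, "spin": 0, "fingers": 0.4},
    {"x": 0.02, "y": 0, "z": -0.005, "spin": 0, "fingers": 0.4},
    {"x": 0.02, "y": 0, "z": -0.005, "spin": 0, "fingers": 0.4},
    {"x": 0.02, "y": 0, "z": -0.005, "spin": 0, "fingers": 0.4}
  ]
}}

```text
time_s: 21.25
position: [0.555, 0.177, 0.0267]
ee_rot: [0.0, 0.997, -0.072, -0.0]
force: [0.3, -0.4, -1.0]
gripper_width: 0.0551
grip_force: 26.7
```

Still no contact; a few millimetres more.

Call:
{"fn": "move_arm", "kwargs": {
  "steps": [
    {"x": 0.005, "y": 0, "z": 0, "spin": 0, "fingers": 0.4},
    {"x": 0.01, "y": 0, "z": 0, "spin": 0, "fingers": 0.4},
    {"x": 0.015, "y": 0, "z": 0, "spin": 0, "fingers": 0.4},
    {"x": 0.02, "y": 0, "z": 0, "spin": 0, "fingers": 0.4},
    {"x": 0.02, "y": 0, "z": 0, "spin": 0, "fingers": 0.4},
    {"x": 0.02, "y": 0, "z": 0, "spin": 0, "fingers": 0.4},
    {"x": 0.02, "y": 0, "z": 0, "spin": 0, "fingers": 0.4},
    {"x": 0.02, "y": 0, "z": 0, "spin": 0, "fingers": 0.4}
  ]
}}

```text
time_s: 22.05
position: [0.5557, 0.1767, 0.0264]
ee_rot: [0.0, 0.997, -0.072, -0.003]
force: [-13.2, 3.4, 7.7]
gripper_width: 0.0553
grip_force: 27.6
```

Call:
{"fn": "move_arm", "kwargs": {
  "steps": [
    {"x": -0.012, "y": 0, "z": 0, "spin": 0, "fingers": 0.4},
    {"x": -0.015, "y": 0, "z": 0, "spin": 0, "fingers": 0.4},
    {"x": -0.015, "y": 0, "z": 0, "spin": 0, "fingers": 1},
    {"x": -0.015, "y": 0, "z": 0, "spin": 0, "fingers": 1},
    {"x": -0.015, "y": 0, "z": 0, "spin": 0, "fingers": 1},
    {"x": -0.015, "y": 0, "z": 0, "spin": 0, "fingers": 1},
    {"x": -0.015, "y": 0, "z": -0.1, "spin": 0, "fingers": 1},
    {"x": -0.015, "y": 0, "z": -0.3, "spin": 0, "fingers": 1}
  ]
}}

```text
time_s: 22.85
position: [0.554, 0.1758, 0.0842]
ee_rot: [0.002, 0.997, -0.072, -0.003]
force: [1.5, 0.5, 0.1]
gripper_width: 0.0858
grip_force: 0.0
```

Call:
{"fn": "move_arm", "kwargs": {
  "steps": [
    {"x": -0.1, "y": 0, "z": -0.2, "spin": 0, "fingers": 1},
    {"x": -0.3, "y": 0, "z": -0.4, "spin": 0, "fingers": 1},
    {"x": -0.5, "y": 0, "z": -0.6, "spin": 0, "fingers": 1},
    {"x": -0.6, "y": 0, "z": -0.65, "spin": 0, "fingers": 1},
    {"x": -0.6, "y": 0, "z": -0.65, "spin": 0, "fingers": 1},
    {"x": -0.6, "y": 0, "z": -0.65, "spin": 0, "fingers": 1},
    {"x": -0.6, "y": 0, "z": -0.65, "spin": 0, "fingers": 1},
    {"x": -0.6, "y": 0, "z": -0.65, "spin": 0, "fingers": 1}
  ]
}}

```text
time_s: 23.65
position: [0.4375, 0.1936, 0.2155]
ee_rot: [0.001, 0.997, -0.072, -0.001]
force: [0.5, 0.6, -0.9]
gripper_width: 0.0856
grip_force: 0.0
```

```bash
python3 - <<'E'
from h import *
st(); P=wpose(); w=snap('wrist'); b=snap('side'); np.save('w6.npy',P)
cv2.imwrite('pics/w6.png',np.hstack([w[:300,130:430],cv2.resize(b[130:350,130:400],(368,300))])[:,:,::-1])
E
```

```text
t 23.65 p [0.4375 0.1936 0.2155] yaw -0.144 F [ 0.5  0.6 -0.9] w 0.0856 g 0.0
```

View pics/w6.png

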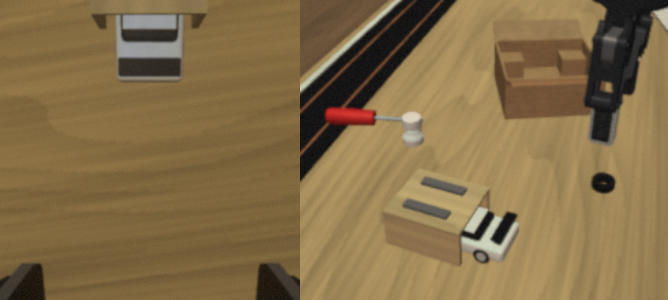

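```bash
python3 - <<'E'
from h import *
P=np.load('w6.npy')
a=ray([130+149.5,80],'wrist',.033,P);m=ray([130+150,13],'wrist',.05,P);print(a,m,np.linalg.norm((a-m)[:2]))
E
```

```text
[0.52909046 0.18019314 0.033     ] [0.57420116 0.17319394 0.05      ] 0.04565044778792225
```

Tail sticks out 45.7 mm (45 expected); centred and straight. Handing in.

```bash
python3 -c "
from h import *
print(manip.finish_job())"
```

```text
the job is handed in; nothing more can be done
None
```

The car is parked nose-first against the garage's back wall, on its wheels and released, with both flaps still folded back and the jar, screwdriver and tyre untouched. I handed the job in at about 24 s of the 66 s allowed; it returned no verdict.

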